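# Rest the slide hammer in its cradle, carried level

## Task

Put the slide hammer (the rod with one big round weight at its end, not the plain bar with equal nuts) away in its cradle: take it by the rod at its balance point, lift it clear and carry it level. Lower it until the weight rests in the middle of the wide saddle and the rod in the narrow one, then let go. Leave the plain bar alone.

Things in the scene. Friction and masses are not known exactly. Their poses are not given: they have to be found in the camera images.
- slide_hammer: Bare steel rod, 12 mm diameter, 195 mm long, with a round dark steel weight (36 mm diameter, 35 mm long) at the end far from the robot and a hexagon nut (36 mm, 10 mm thick) at the other; 0.6 kg. Lies with its axis 18 mm above the bench. Origin: the balance point, on the rod's axis, 34 mm of bare rod from the weight's face, 126 mm from the nut end. x along the rod to the weight, z up.
- hammer_head (a point): Middle of the slide hammer's round weight, on the rod's axis, 52 mm along x from the balance point.
- cradle: Fixed grey base 165x80x10 mm with two upright 90 degree V saddles, open at the top: a wide one for the weight (mouth 68, 14 thick, top 57 above the bench) at x=+52 mm, a narrow one for the rod (mouth 42, 12 thick, top 60) at x=-70 mm; finger room between. Origin: on the bench below the seated balance point; the seated rod's axis is level at z=48 mm. x to the wide saddle, away from the robot.
- wide_saddle (a point): The place of the middle of the weight when seated in the wide saddle: 52 mm along x from the cradle's origin, 48 mm above the bench.
- plain_bar: The bystander: a similar steel rod, 12 mm in diameter and 170 mm long, with an equal hexagon nut (36 mm across flats, 10 mm thick) at each end and no round weight. Lies flat on the bench. Origin: its middle, on its axis; x along the rod, z up.

How it is judged (in metres and radians):
On the way:
1. the slide hammer is held by the rod within 22 mm of its balance point, lifted clear by 60 mm and level within 10 degrees (height (world z) of slide_hammer above 0.078 m and x of the grasp point in the frame of slide_hammer between -0.022 and 0.022 m and contact force between the fingers and slide_hammer above 1 N and angle between slide_hammer's own x axis and vertical between 1.396 and 1.745 rad), for 0.2 s.
At the end, for the whole second after the job is handed in: The slide hammer rests, released and still, in both saddles: the middle of its weight within 18 mm of its place in the wide saddle, the balance point 42 to 54 mm above the bench, the rod along the cradle within 10 degrees; the plain bar is within 30 mm of where it lay (distance between hammer_head and wide_saddle below 0.018 m and z of slide_hammer in the frame of cradle between 0.042 and 0.054 m and angle between the x axis of slide_hammer and the x axis of cradle, either way round below 0.175 rad and contact force between slide_hammer and cradle above 1 N and contact force between the fingers and slide_hammer below 0.1 N and linear speed of slide_hammer below 0.02 m/s and distance of plain_bar from where it was at the start of the episode below 0.03 m); the robot touches nothing.
It fails at once if the slide hammer tilts more than 15 degrees while carried (height (world z) of slide_hammer above 0.058 m and (angle between slide_hammer's own x axis and vertical below 1.309 rad or angle between slide_hammer's own x axis and vertical above 1.833 rad)).
It fails at once if the slide hammer is let go of in the air, more than 20 mm above its seat (height (world z) of slide_hammer above 0.068 m and contact force between the fingers and slide_hammer below 0.1 N).
It fails at once if the plain bar is moved by more than 30 mm (distance of plain_bar from where it was at the start of the episode above 0.03 m).
It also fails if it takes over 42 s, if anything falls off the work surface, if the arm or the gripper's body presses on something with over 40 N, if the wrist force passes 120 N, or if a joint passes its speed limit or range.

## Robot

A 6-joint arm with a two-finger parallel gripper is mounted at the origin on a cart in front of the work surface, level with it; the furniture and walls round the work are solid. World frame = base frame: x ahead of the robot, y to its left, z up, the work surface at z = 0. Lengths are in mm, angles in rad, forces in N, time in s.
With the tool pointing down it reaches from about 400 to 925 mm from the base axis. Payload 12.5 kg.
Tool frame: the origin (TCP) lies at the very end of the fingers, on their centre line; the grasp point (between the pads) lies 19 mm behind it; z points along the fingers, y is the line along which they close (so a half turn about z gives the same grasp; the last joint's range is limited). The gripper opens to 95 mm and grips with 3 to 60 N. Pads are 20 mm wide; open, the fingers measure 119 mm over their backs; the gripper's body (75 mm by 180 mm) begins 59 mm behind the grasp point.
Start: joints at [-1.441, 0.491, 1.559, -0, 1.092, -0.106], TCP at [146.035, -607.717, 214.661] pointing down, gripper open.
Joint ranges: [-3.1, 3.1], [-0.84, 2.19], [0.05, 2.79], [-1.13, 4.28], [0.06, 2.93], [-2.69, 2.69]. Speed limits (rad/s): [2.22, 2.22, 2.79, 3.14, 3.14, 3.14].

## Interface

Orientations are given as [roll, pitch, yaw] about the fixed x, y, z axes, in that order (R = Rz(yaw) Ry(pitch) Rx(roll)).
In Python, from cell import env gives the robot as it stands.
- The arm moves only by the tool steer_hand, called after "Call:" in YAML: its name, and indented under it one key for each argument. Schema: {"type":"object","properties":{"rows":{"type":"array","items":{"type":"number"},"minItems":5,"maxItems":25},"only":{"type":"string"},"quiet":{"type":"boolean"},"lines":{"type":"string"}},"required":["rows"],"additionalProperties":false}. rows is one flat list of numbers that holds 1 to 5 rows one after another, with no inner brackets; each row has 5 numbers: dx, dy, dz in shares of 0.25 m (1.0 is 0.25 m), then a turn about the tool's z in shares of 4 rad (1.0 is 4 rad), then the opening from 0.0 (shut) to 1.0 (fully open); each row is the pose to reach, as a shift and turn from the pose commanded when the call began, along the tool's axes at that moment; what a row does not reach only later rows make up. A row lasts 1/12 s, in which the tool goes at most 41.7 mm and 0.125 rad, less where a joint would pass 70% of its speed; a pose out of reach is approached as far as the arm can. The fingers move at their own pace and stop on an object; the grip force is fixed at half the most. Time passes only in rows, so rows that do not move let the fingers close. The tool returns the time, the measured TCP pose, the force, the opening and the grip force at its end. only (a regular expression) keeps the lines of the reply that match it, lines (a string "A,B") keeps lines A to B, and quiet returns only ok. No shift or turn number may pass 1 either way. Input that does not fit is refused with a message, and nothing moves.
- env.state(): the state, without advancing time (a new reading comes with each control period).
- env.read_camera(name): name is "scene" or "side" or "wrist"; returns (picture, depth): 480x640x3 uint8, red, green, blue; 480x640 float32, mm along the optical axis (not along the pixel's ray), 0 where there is no reading.
- env.camera_info(name): a dict with "vertical_fov" (degrees; the focal length in pixels is half the picture's height over the tangent of half this angle, whatever the lens; pixels are square), "cx", "cy" (the principal point, pixels), "dist_coeffs" ([k1, k2, p1, p2, k3] as OpenCV has them; the pictures are not rectified), "origin" and "attitude" of the camera in the world. Camera axes: x right, y down, z forward; pixel columns grow to the right and rows downward; lengths in mm; the calibration is good to about 2 mm. A picture is of the moment at which its call begins: read the wrist's pose just before it. camera_info takes no time and is no camera call; for the wrist camera it gives the pose at the moment of the call.
- env.job_done(): hands the job in; it is judged then, once.
The state is a dict: "t": time; "joints": joint angles; "qvel": joint speeds; "tau": joint torques, N m; "eef_pos": TCP position; "tcp_rot": TCP orientation; "ft_force": force on the tool from outside, world axes, zero at the start; "moment": the same for the moment, N m; "opening": opening from 0.0 (shut) to 1.0 (fully open); "grip_force": force on a finger pad.
Only numpy, scipy, OpenCV 4.12 (cv2) and the standard library are available. Lean on these libraries where they do the work, as an engineer would, in place of code of your own. Each camera call takes 0.05 s, during which the arm holds its last target. There are 200 camera calls.

## Working session

There is one attempt and no reset: what is moved stays moved. The work goes in short steps, Python scripts to look and compute and a tool call to move; the robot and the scene stay as the last step left them, time stands still between calls to the robot, and variables do not carry over. Pictures are saved under pics/ and viewed, at most 10 in all, crops included, and the job is handed in when it is done.

```bash
ls; mkdir -p pics; cat > h.py <<'E'
from cell import env
import numpy as np, cv2
from scipy.spatial.transform import Rotation as R
def cam(name):
    i=env.camera_info(name); img,d=env.read_camera(name)
    f=240/np.tan(np.radians(i['vertical_fov'])/2)
    K=np.array([[f,0,i['cx']],[0,f,i['cy']],[0,0,1.]])
    return img,d,dict(K=K,D=np.array(i['dist_coeffs'],float),o=np.array(i['origin'],float),att=i['attitude'],
      R=R.from_euler('xyz',i['attitude']).as_matrix() if np.size(i['attitude'])==3 else np.array(i['attitude']))
def rays(c,uv):
    p=cv2.undistortPoints(np.array(uv,float).reshape(-1,1,2),c['K'],c['D']).reshape(-1,2)
    return np.c_[p,np.ones(len(p))]
def onplane(c,uv,z):
    r=rays(c,uv)@c['R'].T
    return c['o']+r*((z-c['o'][2])/r[:,2])[:,None]
def cloud(c,d):
    v,u=np.mgrid[0:480,0:640]
    r=rays(c,np.c_[u.ravel(),v.ravel()])
    return ((r*d.reshape(-1,1))@c['R'].T+c['o']).reshape(480,640,3)
def save(n,img): cv2.imwrite('pics/'+n+'.png',img[:,:,::-1])
E
python3 - <<'E'
from h import *
for n in ['scene','side','wrist']:
    i,d,c=cam(n); save(n+'0',i); print(n,c['o'],c['att'],c['K'][0,0],c['D'])
    p=cloud(c,d); print(p[240,320],p[400,320],d[240,320])
    np.savez('/tmp/'+n+'0.npz',i=i,d=d,p=p)
print(env.state())
a=[cv2.imread(f'pics/{n}0.png') for n in ['scene','side']]
E
```

```text
cell.py
pics
scene [1283.176684    132.25862853  447.02782392] [-2.03940012  0.02414564  1.84445904] 505.9858249505776 [-0.08874837  0.          0.          0.          0.        ]
[ 456.25943356 -109.46537097   17.3699789 ] [ 8.46722228e+02 -6.45704836e-01  3.06315792e+00] 962.7021
side [ 642.72766127 -725.70414895  736.67115926] [-2.37227574 -0.01454149  0.11754904] 482.6200013127916 [-0.11404783  0.          0.          0.          0.        ]
[564.00190722 -27.11818894  -1.40157445] [ 601.61266926 -323.90228273 -126.4881163 ] 1019.24097
wrist [ 215.59715557 -589.87767721  383.09264755] [ 2.88371843e+00 -2.88926894e-04 -1.33581984e+00] 369.49722111697537 [0.00242928 0.         0.         0.         0.        ]
[ -67.93211466 -652.89697974 -800.79051283] [ 166.12589166 -601.41042446  316.50662077] 1218.7979
{'t': 0.15, 'joints': array([-1.44061709e+00,  4.91400639e-01,  1.55930865e+00, -2.30671248e-05,
        1.09168039e+00, -1.05629967e-01]), 'qvel': array([-0.00010876, -0.00123263, -0.00095774, -0.00044954, -0.00049221,
        0.00064374]), 'tau': array([ 1.92085805e-03, -6.12896776e+01, -2.58276379e+01,  6.92679430e-02,
        4.73829336e-02, -8.39513018e-05]), 'eef_pos': array([ 145.99464448, -607.53229007,  214.20897271]), 'tcp_rot': array([-3.14079792e+00, -6.36855367e-05,  2.35819816e-01]), 'ft_force': array([-0.08471768,  0.61012098,  0.64771839]), 'moment': array([-0.02956778, -0.01717758, -0.01919739]), 'grip_force': 0.0, 'opening': 0.9998572430100523}
```

View pics/scene0.png

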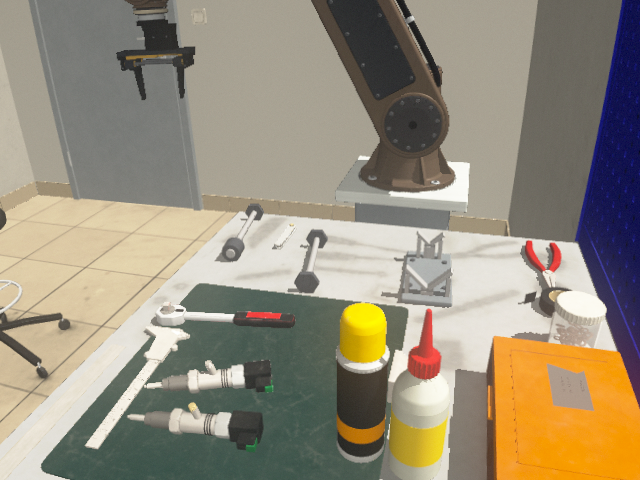

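View pics/side0.png

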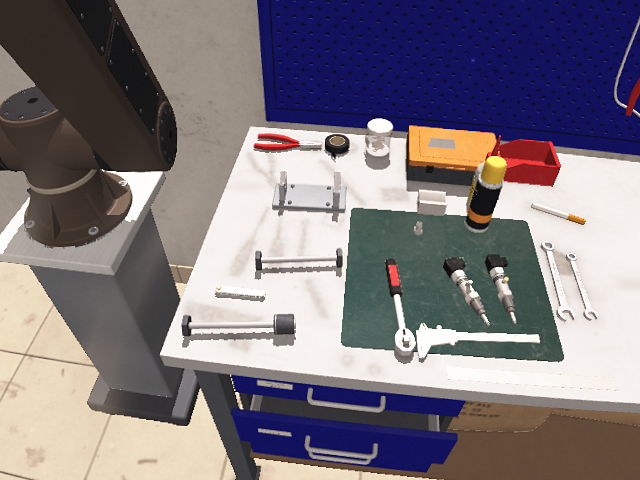

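The scene view shows the hammer from its weight at (234,248) to its nut at (254,212), the plain bar at (305,280)-(316,238), and the cradle at (428,275). In the side view the hammer runs from its nut at (186,325) to its weight at (284,324), the bar is at (258-340,260), and the cradle at (310,195).

```bash
python3 - <<'E'
from h import *
S={n:np.load(f'/tmp/{n}0.npz') for n in ['side','scene']}
boxes={'side':{'ham':(175,305,305,345),'bar':(248,240,350,280),'crad':(265,165,355,220)},
'scene':{'ham':(215,198,270,265),'bar':(288,225,332,295),'crad':(395,225,460,310)}}
for n in boxes:
  for k,(a,b,c,d) in boxes[n].items():
    P=S[n]['p'][b:d,a:c].reshape(-1,3); P=P[(P[:,2]>9)&(P[:,2]<75)&(P[:,0]>250)]
    q=P[:,:2].astype(np.float32); rc=cv2.minAreaRect(q)
    print(n,k,len(P),'min',P.min(0).round(),'max',P.max(0).round(),rc)
    if k!='crad':
      m=q.mean(0);w,v=np.linalg.eigh(np.cov((q-m).T));ax=v[:,1]*np.sign(v[0,1]);s=(q-m)@ax
      print('  yaw',np.arctan2(ax[1],ax[0]),'ends',m+ax*np.percentile(s,1),m+ax*np.percentile(s,99))
    else:
      for lo,hi in((20,75),(50,75)):
        T=P[(P[:,2]>lo)];x=np.median(T[:,0])
        for A in(T[T[:,0]<T[:,0].mean()],T[T[:,0]>=T[:,0].mean()]): print('  ',lo,len(A),A.mean(0).round(1),A.min(0).round(),A.max(0).round())
E
```

```text
side ham 1155 min [ 352. -303.    9.] max [ 548. -242.   38.] ((449.75347900390625, -269.76556396484375), (197.88262939453125, 37.29336166381836), 8.839385986328125)
  yaw 0.14304592917133044 ends [ 353.93291902 -287.18544   ] [ 546.42752038 -259.46050863]
side bar 662 min [ 446. -136.    9.] max [617. -73.  39.] ((530.8836669921875, -103.62169647216797), (170.15087890625, 38.862911224365234), 9.142391204833984)
  yaw 0.16187444378120688 ends [ 448.01677488 -120.22851447] [614.86397807 -92.98181468]
side crad 1103 min [442.  55.   9.] max [608. 142.  62.] ((524.52197265625, 97.10356903076172), (163.00115966796875, 81.19703674316406), 3.8580331802368164)
   20 165 [464.7  91.2  43.5] [457.  70.  20.] [471. 119.  62.]
   20 203 [585.1 100.4  39.4] [577.  65.  20.] [594. 139.  57.]
   50 51 [463.6  99.7  55.5] [457.  70.  50.] [470. 119.  62.]
   50 39 [585.2 100.6  52.7] [578.  65.  50.] [593. 139.  57.]
scene ham 724 min [ 349. -304.    9.] max [ 551. -238.   37.] ((449.8023681640625, -269.1257019042969), (201.9618682861328, 40.06267166137695), 9.505431175231934)
  yaw 0.16062836109631398 ends [ 353.23188994 -283.39439322] [ 547.42070982 -251.93109495]
scene bar 837 min [ 388. -197.    9.] max [618. -70.  38.] ((494.64337158203125, -118.15211486816406), (253.4362335205078, 72.86579132080078), 21.793701171875)
  yaw 0.25545088875053723 ends [ 380.78296851 -145.517468  ] [614.8509415  -84.38912923]
scene crad 2469 min [440.  56.   9.] max [610. 142.  59.] ((525.10107421875, 99.14755249023438), (168.2410125732422, 78.15150451660156), 3.1073296070098877)
   20 376 [466.6  95.8  39.4] [456.  72.  20.] [472. 119.  59.]
   20 552 [587.9 102.6  37.8] [574.  66.  20.] [596. 140.  57.]
   50 75 [465.2  95.7  54.6] [457.  72.  50.] [472. 119.  59.]
   50 82 [586.5 100.4  53.4] [574.  66.  50.] [594. 140.  57.]
```

The rows are not in the units I measure in: shifts go in shares of 0.25 m and turns go in shares of 4 rad. I convert before sending: 167 mm / 250 = 0.668, 134 mm / 250 = 0.536.

Call:
steer_hand:
  rows: [0.132, -0.084, 0, 0, 1, 0.268, -0.168, 0, 0, 1, 0.4, -0.256, 0, 0, 1, 0.536, -0.34, 0, 0, 1, 0.668, -0.424, 0, 0, 1]

```text
t: 0.57
eef_pos: [284.5, -464.1, 214.5]
tcp_rot: [-3.141, 0.0, 0.235]
ft_force: [0.0, -0.7, 0.2]
opening: 1.002
grip_force: 0.0
```

Call:
steer_hand:
  rows: [0.132, -0.084, 0, 0, 1, 0.268, -0.168, 0, 0, 1, 0.4, -0.256, 0, 0, 1, 0.536, -0.34, 0, 0, 1, 0.668, -0.424, 0, 0, 1]

```text
t: 0.98
eef_pos: [422.3, -321.9, 214.7]
tcp_rot: [3.142, 0.0, 0.236]
ft_force: [0.3, -0.9, 1.5]
opening: 1.004
grip_force: 0.0
```

Call:
steer_hand:
  rows: [0.12, -0.08, 0, 0.0075, 1, 0.24, -0.152, 0, 0.015, 1, 0.276, -0.176, 0, 0.0198, 1, 0.276, -0.176, 0, 0.0198, 1]

```text
t: 1.32
eef_pos: [479.5, -262.6, 214.4]
tcp_rot: [-3.141, 0.0, 0.159]
ft_force: [-1.0, -0.5, 0.2]
opening: 0.999
grip_force: 0.0
```

```bash
python3 - <<'E'
from h import *
i,d,c=cam('wrist'); save('w1',i); p=cloud(c,d); np.savez('/tmp/w1.npz',i=i,d=d,p=p)
print(c['o'],c['att'],env.state()['eef_pos'],env.state()['tcp_rot'])
m=(p[:,:,2]>8)&(p[:,:,2]<45)&(p[:,:,1]<-200)&(p[:,:,0]>300)&(p[:,:,0]<600)
P=p[m]; print(len(P),P.min(0).round(),P.max(0).round(),cv2.minAreaRect(P[:,:2].astype(np.float32)))
E
```

```text
[ 550.19364821 -250.19934279  383.36811224] [ 2.88369305e+00 -9.98052051e-04 -1.41238551e+00] [ 478.54109293 -263.71283685  214.38519182] [-3.14142106e+00  4.26461355e-04  1.59534251e-01]
3111 [ 359. -302.    8.] [ 548. -238.   37.] ((454.2616882324219, -269.30548095703125), (188.11434936523438, 36.248016357421875), 9.02796459197998)
```

View pics/w1.png

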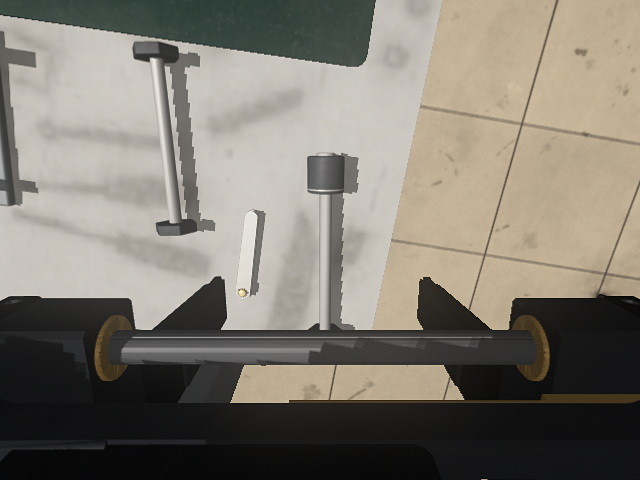

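The wrist view shows the weight at (325,173) with its near face at row ~192. The rod runs down column ~324, and a white pen lies at (250,215)-(242,295), close to where the left finger will go.

```bash
python3 - <<'E'
from h import *
z=np.load('/tmp/w1.npz'); p=z['p']; 
i=env.camera_info('wrist');f=240/np.tan(np.radians(i['vertical_fov'])/2)
c=dict(K=np.array([[f,0,i['cx']],[0,f,i['cy']],[0,0,1.]]),D=np.array(i['dist_coeffs'],float),o=np.array(i['origin']),R=R.from_euler('xyz',i['attitude']).as_matrix())
s=env.state(); e=s['eef_pos'];a=s['tcp_rot'][2]
tx=np.array([np.cos(a),np.sin(a)]);ty=np.array([np.sin(a),-np.cos(a)])
def rel(q): q=np.atleast_2d(q)[:,:2]-e[:2]; return np.c_[q@tx,q@ty].round(1)
g=p[150:196,300:350].reshape(-1,3); g=g[g[:,2]>15]; gr=rel(g)
print('weight tool x,y range',np.percentile(gr,[1,99],axis=0),g[:,2].max())
r=p[200:325,310:340].reshape(-1,3); r=r[r[:,2]>14]; rr=rel(r); k=np.polyfit(rr[:,0],rr[:,1],1)
print('rod line y=',k,'range',rr.min(0),rr.max(0),r[:,2].max())
print('ray: near face edge z18',rel(onplane(c,[[325,192]],18)),'z36',rel(onplane(c,[[325,190]],36)),'far z36',rel(onplane(c,[[325,155]],36)))
print('rod rays z18',rel(onplane(c,[[325,210],[324,320]],18)))
pe=p[205:300,232:268].reshape(-1,3); pe=pe[(pe[:,2]>4)]; pr=rel(pe)
print('pen',pr.min(0),pr.max(0),pe[:,2].max())
print('pen ray',rel(onplane(c,[[255,210],[250,297],[265,212],[236,297]],5)))
# two view height check of weight centre: wrist pixel & side pixel triangulation
si=env.camera_info('side');fs=240/np.tan(np.radians(si['vertical_fov'])/2)
cs=dict(K=np.array([[fs,0,si['cx']],[0,fs,si['cy']],[0,0,1.]]),D=np.array(si['dist_coeffs'],float),o=np.array(si['origin']),R=R.from_euler('xyz',si['attitude']).as_matrix())
d1=(rays(c,[[323.5,270]])@c['R'].T)[0]; 
P1=onplane(c,[[325,172]],25)[0]; d1=P1-c['o'];d2=(rays(cs,[[284,324]])@cs['R'].T)[0]
t=np.linalg.lstsq(np.c_[d1,-d2],cs['o']-c['o'],rcond=None)[0]
print('tri weight',c['o']+d1*t[0],cs['o']+d2*t[1])
E
```

```text
weight tool x,y range [[ 30.144 -15.7  ]
 [ 69.2    19.1  ]] 383.36811224164495
rod line y= [4.46524994e-04 1.22839946e+00] range [-111.    -4.6] [72.9  7.8] 383.36811224164495
ray: near face edge z18 [[30.7  2.8]] z36 [[34.6  2.6]] far z36 [[66.3  2.5]]
rod rays z18 [[  12.8    2.8]
 [-106.9    1.9]]
pen [-84.2 -95.9] [72.9 -2. ] 383.36811224164495
pen ray [[ 10.8 -69.3]
 [-85.5 -79.3]
 [  8.7 -59.1]
 [-85.5 -94.7]]
tri weight [ 528.44278263 -258.43705104   19.87014718] [ 528.30284545 -258.45838097   19.87858193]
```

Scaled: 180 mm / 250 = 0.72, 150 mm / 250 = 0.6.

Call:
steer_hand:
  rows: [0, 0.008, 0.152, 0, 0.5, 0, 0.008, 0.304, 0, 0.5, 0, 0.008, 0.456, 0, 0.5, 0, 0.008, 0.6, 0, 0.5, 0, 0.008, 0.72, 0, 0.5]

```text
t: 1.78
eef_pos: [476.9, -267.4, 32.5]
tcp_rot: [-3.141, 0.001, 0.156]
ft_force: [0.6, -0.4, 0.5]
opening: 0.704
grip_force: 0.0
```

Call:
steer_hand:
  rows: [0, 0, 0.048, 0, 0.5, 0, 0, 0.088, 0, 0.5, 0, 0, 0.116, 0, 0.5, 0, 0, 0.116, 0, 0.5]

```text
t: 2.12
eef_pos: [477.8, -267.1, 4.9]
tcp_rot: [-3.141, 0.001, 0.156]
ft_force: [-0.3, -0.0, 0.7]
opening: 0.508
grip_force: 0.0
```

Call:
steer_hand:
  rows: [0, 0, 0, 0, 0, 0, 0, 0, 0, 0, 0, 0, 0, 0, 0, 0, 0, 0, 0, 0, 0, 0, 0, 0, 0]

```text
t: 2.53
eef_pos: [478.6, -266.8, 6.2]
tcp_rot: [3.141, -0.001, 0.157]
ft_force: [0.2, 0.1, -0.6]
opening: 0.206
grip_force: 0.0
```

Call:
steer_hand:
  rows: [0, 0, 0, 0, 0, 0, 0, 0, 0, 0, 0, 0, 0, 0, 0, 0, 0, 0, 0, 0]

```text
t: 2.87
eef_pos: [478.5, -266.6, 5.9]
tcp_rot: [3.141, -0.0, 0.157]
ft_force: [-0.5, 1.2, 4.7]
opening: 0.12
grip_force: 30.0
```

Scaled: -28 mm / 250 = -0.112, -26 mm / 250 = -0.104.

Call:
steer_hand:
  rows: [0, 0, -0.016, 0, 0, 0, 0, -0.048, 0, 0, 0, 0, -0.08, 0, 0, 0, 0, -0.104, 0, 0, 0, 0, -0.112, 0, 0]

```text
t: 3.28
eef_pos: [478.7, -266.9, 34.8]
tcp_rot: [3.141, -0.001, 0.157]
ft_force: [-0.5, 0.2, -6.4]
opening: 0.116
grip_force: 30.0
```

Call:
steer_hand:
  rows: [0, 0, 0, 0, 0, 0, 0, 0, 0, 0]

```text
t: 3.45
eef_pos: [478.4, -266.6, 33.7]
tcp_rot: [3.141, -0.0, 0.157]
ft_force: [0.4, -0.1, -7.5]
opening: 0.119
grip_force: 30.0
```

```bash
python3 - <<'E'
from h import *
s=env.state();print(s['eef_pos'],s['tcp_rot'],s['ft_force'],s['moment'],s['grip_force'])
i,d,c=cam('side');save('s2',i[220:360,150:390].repeat(3,0).repeat(3,1)[:600]);p=cloud(c,d)
P=p[270:350,165:320].reshape(-1,3);P=P[(P[:,2]>33)&(P[:,2]<80)&(P[:,1]<-220)&(P[:,1]>-320)]
x=P[:,0]
for lo in range(330,570,20):
  m=(x>lo)&(x<lo+20)
  if m.sum()>3: print(lo,m.sum(),np.percentile(P[m,2],[5,95]).round(1))
E
```

```text
[ 478.37102978 -266.63391032   33.74544243] [ 3.14133116e+00 -1.51103409e-04  1.56805358e-01] [ 0.35629332 -0.05109389 -7.47294085] [ 0.06932196 -0.04172881 -0.02916782] 29.99804377555847
350 200 [40.3 64.5]
370 80 [43.7 51.7]
390 86 [42.1 52.2]
410 50 [45.  51.3]
490 25 [44.5 58.9]
510 231 [43.1 64.1]
530 222 [42.  63.7]
```

View pics/s2.png

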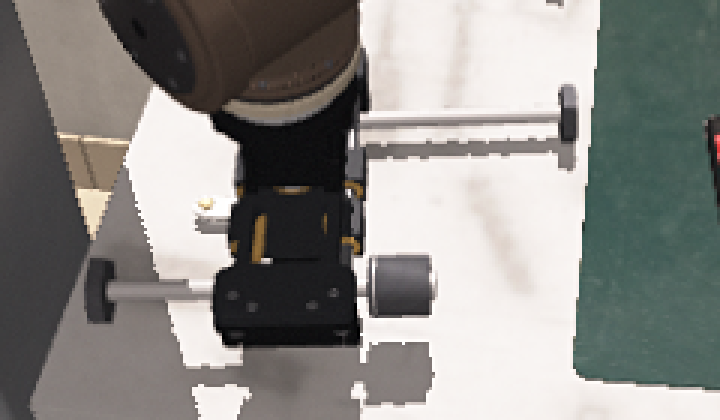

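The side crop shows the hammer level and clear in the fingers: nut at (100,290), weight at (400,285), with its shadow detached. I'll lift higher and move next to the cradle to measure it.

Scaled: -96 mm / 250 = -0.384, -80 mm / 250 = -0.32.

Call:
steer_hand:
  rows: [0, 0, -0.04, 0, 0, 0, 0, -0.128, 0, 0, 0, 0, -0.224, 0, 0, 0, 0, -0.32, 0, 0, 0, 0, -0.384, 0, 0]

```text
t: 3.92
eef_pos: [478.6, -266.8, 132.1]
tcp_rot: [3.14, -0.001, 0.157]
ft_force: [0.6, -1.1, -7.9]
opening: 0.118
grip_force: 30.0
```

Call:
steer_hand:
  rows: [0, 0, -0.016, 0, 0, 0.008, -0.032, -0.016, 0, 0, 0.032, -0.12, -0.016, 0, 0, 0.06, -0.24, -0.016, 0, 0, 0.088, -0.36, -0.016, 0, 0]

```text
t: 4.33
eef_pos: [485.1, -172.8, 132.2]
tcp_rot: [-3.14, 0.002, 0.155]
ft_force: [0.4, 1.0, -8.1]
opening: 0.118
grip_force: 30.0
```

Call:
steer_hand:
  rows: [0.032, -0.12, 0, 0, 0, 0.064, -0.24, 0, 0, 0, 0.096, -0.36, 0, 0, 0, 0.12, -0.44, 0, 0, 0, 0.136, -0.496, 0, 0, 0]

```text
t: 4.75
eef_pos: [499.3, -43.8, 132.3]
tcp_rot: [-3.14, 0.002, 0.158]
ft_force: [0.2, -0.2, -7.1]
opening: 0.118
grip_force: 30.0
```

Call:
steer_hand:
  rows: [0, 0, 0, 0, 0, 0, 0, 0, 0, 0]

```text
t: 4.92
eef_pos: [499.6, -45.4, 132.6]
tcp_rot: [-3.141, 0.002, 0.159]
ft_force: [-0.0, -0.4, -7.8]
opening: 0.117
grip_force: 30.0
```

```bash
python3 - <<'E'
from h import *
i,d,c=cam('wrist'); save('w3',i); p=cloud(c,d); s=env.state(); e=s['eef_pos'];a=s['tcp_rot'][2]; np.savez('/tmp/w3.npz',i=i,d=d,p=p,e=e,a=a)
print(e,s['tcp_rot'],c['o'])
m=(p[:,:,2]>5)&(p[:,:,2]<66)&(p[:,:,1]>30)&(p[:,:,0]>400)&(p[:,:,0]<650)&(p[:,:,1]<170)
P=p[m]; print(len(P),P.min(0).round(),P.max(0).round(),cv2.minAreaRect(P[:,:2].astype(np.float32)))
for lo in(20,45,53):
  for x0 in(440,560):
    T=P[(P[:,2]>lo)&(P[:,0]>x0)&(P[:,0]<x0+60)]; print(lo,len(T),T.mean(0).round(1),T.min(0).round(1),T.max(0).round(1)) if len(T) else 0
E
```

```text
[499.71946729 -46.17362673 132.72753316] [-3.14113603e+00  1.65335215e-03  1.57651715e-01] [570.59384805 -33.12161756 301.39365012]
23118 [441.  55.   5.] [608. 144.  61.] ((524.1519775390625, 98.93090057373047), (165.05821228027344, 80.63473510742188), 3.6282615661621094)
20 2061 [465.5  95.   43.3] [456.3  71.2  20.1] [471.1 121.   60.8]
20 3092 [584.4 104.9  39.9] [575.8  64.9  20.1] [593.9 140.3  56.8]
45 1015 [464.5  97.3  52.5] [456.3  71.2  45. ] [471.  121.   60.8]
45 1129 [584.4 108.4  50.8] [575.8  64.9  45. ] [593.9 140.3  56.8]
53 500 [464.2  96.6  56.4] [456.3  71.2  53. ] [470.9 121.   60.8]
53 339 [584.8 102.7  54.2] [576.   65.1  53. ] [593.8 139.2  56.8]
```

View pics/w3.png

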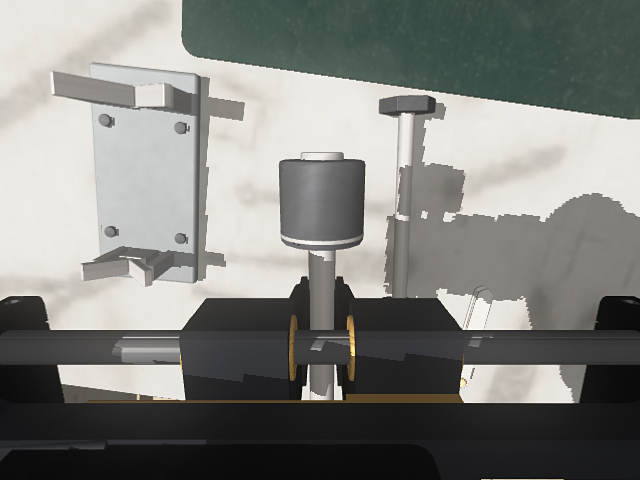

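The wrist view shows the cradle at (95-200,65-280), with the wide saddle at (110,90) and the narrow one at (120,265). The held weight is at (321,200), with its near face at row ~247. Next I measure the hammer in the tool frame and the shift to the cradle.

```bash
python3 - <<'E'
from h import *
z=np.load('/tmp/w3.npz');p=z['p'];e=z['e'];a=float(z['a'])
tx=np.array([np.cos(a),np.sin(a)]);ty=np.array([np.sin(a),-np.cos(a)])
def rel(q): q=q[:,:2]-e[:2]; return np.c_[q@tx,q@ty]
g=p[140:260,270:375].reshape(-1,3);g=g[(g[:,2]>120)&(g[:,2]<190)];r=rel(g)
w=np.abs(r[:,1])>9; print('weight x',np.percentile(r[w,0],[1,99]),'y',np.percentile(r[:,1],[0.5,99.5]),'top z',np.percentile(g[:,2],[50,99]))
for lo in range(10,75,6):
  m=(r[:,0]>lo)&(r[:,0]<lo+6)
  if m.sum()>10: print(lo,m.sum(),np.percentile(g[m,2],98).round(1),np.percentile(r[m,1],[2,98]).round(1))
h=52.0
O=np.array([533.3,99.6]);yaw=.06; d=O-e[:2]; print('origin shift tool',d@tx,d@ty,'turn',a-yaw)
E
```

```text
weight x [33.53065027 67.6087339 ] y [-19.15490055  15.9483296 ] top z [158.79370085 162.12139157]
22 147 150.3 [-7.2  3.9]
28 256 161.3 [-17.   13.4]
34 1181 162.1 [-18.3  15.1]
40 1252 161.9 [-18.6  15.3]
46 1267 162.0 [-18.4  15. ]
52 1323 161.9 [-18.3  15.1]
58 1355 161.9 [-18.5  15.1]
64 1190 161.7 [-17.5  14.2]
70 82 152.8 [-9.6  6.3]
origin shift tool 56.05047334626742 -138.69371603056658 turn 0.0976517150615655
```

Scaled: -118 mm / 250 = -0.472, -94 mm / 250 = -0.376, 0.09 rad / 4 = 0.0225.

Call:
steer_hand:
  rows: [0.016, -0.036, 0, 0.0025, 0, 0.06, -0.144, 0, 0.0075, 0, 0.108, -0.264, 0, 0.0125, 0, 0.156, -0.376, 0, 0.0175, 0, 0.196, -0.472, 0, 0.0225, 0]

```text
t: 5.38
eef_pos: [530.4, 78.4, 133.1]
tcp_rot: [-3.142, 0.001, 0.064]
ft_force: [-0.1, 0.0, -6.6]
opening: 0.118
grip_force: 30.0
```

Call:
steer_hand:
  rows: [0.024, -0.052, 0, 0.002, 0, 0.028, -0.068, 0, 0.002, 0, 0.028, -0.068, 0, 0.002, 0, 0.028, -0.068, 0, 0.002, 0]

```text
t: 5.72
eef_pos: [535.7, 94.2, 133.1]
tcp_rot: [3.141, 0.001, 0.059]
ft_force: [-0.3, -0.0, -6.9]
opening: 0.116
grip_force: 30.0
```

```bash
python3 - <<'E'
from h import *
s=env.state();e=s['eef_pos'];a=s['tcp_rot'][2];print(e,s['tcp_rot'])
tx=np.array([np.cos(a),np.sin(a)]);ty=np.array([np.sin(a),-np.cos(a)])
i,d,c=cam('wrist'); save('w4',i); p=cloud(c,d)
g=p[:300].reshape(-1,3);g=g[(g[:,2]>120)&(g[:,2]<190)&(abs(g[:,1]-100)<40)];r=np.c_[(g[:,:2]-e[:2])@tx,(g[:,:2]-e[:2])@ty]
w=(np.abs(r[:,1])>9)&(r[:,0]>25)&(r[:,0]<80);print('weight',np.percentile(r[w],[1,99],axis=0),np.percentile(g[w,2],99))
i,d,c=cam('side');save('s4',i[110:260,210:410].repeat(4,0).repeat(4,1)); 
d=np.array([534.8,98.1])-e[:2];print(d@tx,d@ty,a-.06)
E
```

```text
[535.70112645  94.16294363 133.11222729] [3.14125276e+00 1.14008083e-03 5.85843918e-02]
weight [[ 33.55449987 -18.40157455]
 [ 67.48224485  16.78558466]] 160.3144810469132
-0.669062366211993 -3.9830638034315133 -0.0014156082462674635
```

View pics/w4.png

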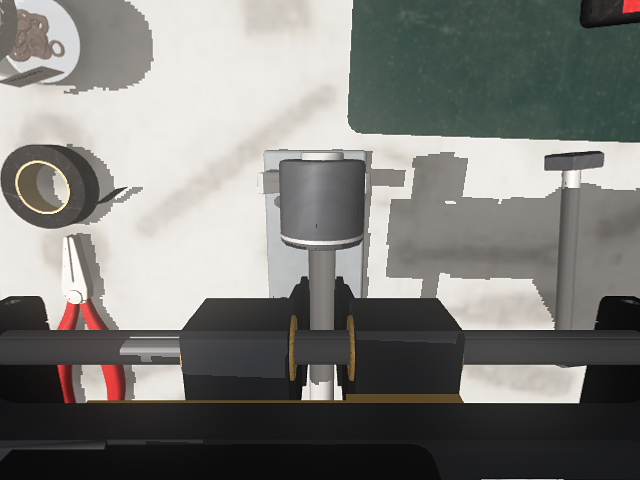

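The wrist view shows the weight (280-365, centre ~322) above the cradle base (edges ~266-368), about 4 mm to the right of the cradle's centre line. I'll correct that while lowering.

Scaled: 68 mm / 250 = 0.272, 58 mm / 250 = 0.232.

Call:
steer_hand:
  rows: [-0.002, -0.016, 0.032, 0, 0, -0.002, -0.016, 0.096, 0, 0, -0.002, -0.016, 0.168, 0, 0, -0.002, -0.016, 0.232, 0, 0, -0.002, -0.016, 0.272, 0, 0]

```text
t: 6.23
eef_pos: [534.6, 98.6, 63.7]
tcp_rot: [3.141, 0.002, 0.058]
ft_force: [0.4, -0.4, -7.7]
opening: 0.118
grip_force: 30.0
```

Call:
steer_hand:
  rows: [0, 0, 0.008, 0, 0, 0, 0, 0.008, 0, 0, 0, 0, 0.008, 0, 0]

```text
t: 6.48
eef_pos: [535.7, 99.0, 64.0]
tcp_rot: [3.141, -0.001, 0.059]
ft_force: [-0.0, 0.2, -6.9]
opening: 0.119
grip_force: 30.0
```

```bash
python3 - <<'E'
from h import *
s=env.state();print(s['eef_pos'],s['tcp_rot'])
i,d,c=cam('side');a=i[120:230,250:370]
i,d,c=cam('scene');b=i[215:325,370:490]
save('c5',np.hstack([a,b]).repeat(3,0).repeat(3,1))
E
```

```text
[535.72688518  98.96414451  64.04768251] [ 3.14149388e+00 -6.69581933e-04  5.85724070e-02]
```

View pics/c5.png

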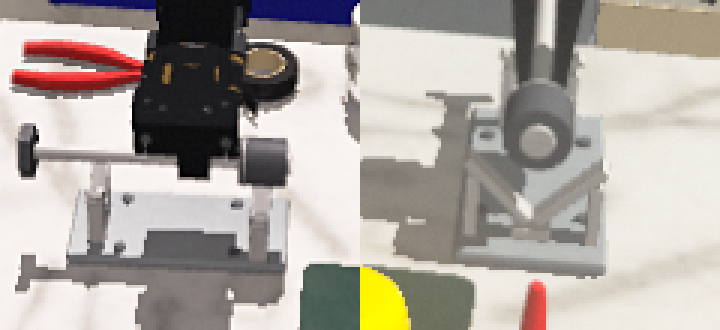

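The crops show the weight centred over the wide V at (538,190) and the rod over the narrow saddle at (97,165), level. I'll keep lowering slowly.

Scaled: 23 mm / 250 = 0.092, 21 mm / 250 = 0.084.

Call:
steer_hand:
  rows: [0, 0, 0.024, 0, 0, 0, 0, 0.048, 0, 0, 0, 0, 0.068, 0, 0, 0, 0, 0.084, 0, 0, 0, 0, 0.092, 0, 0]

```text
t: 7.0
eef_pos: [535.1, 99.1, 39.8]
tcp_rot: [3.141, 0.001, 0.059]
ft_force: [0.5, -1.1, -7.2]
opening: 0.116
grip_force: 30.0
```

Call:
steer_hand:
  rows: [0, 0, 0.004, 0, 0, 0, 0, 0.008, 0, 0, 0, 0, 0.012, 0, 0, 0, 0, 0.012, 0, 0, 0, 0, 0.012, 0, 0]

```text
t: 7.42
eef_pos: [535.4, 99.1, 37.7]
tcp_rot: [3.141, -0.0, 0.059]
ft_force: [0.0, -0.0, -7.6]
opening: 0.116
grip_force: 30.0
```

Scaled: 1.5 mm / 250 = 0.006, 1 mm / 250 = 0.004.

Call:
steer_hand:
  rows: [0, 0, 0.002, 0, 0, 0, 0, 0.004, 0, 0, 0, 0, 0.006, 0, 0, 0, 0, 0.006, 0, 0, 0, 0, 0.006, 0, 0]

```text
t: 7.83
eef_pos: [535.4, 99.1, 36.3]
tcp_rot: [3.142, -0.0, 0.059]
ft_force: [-0.9, 0.9, -4.3]
opening: 0.12
grip_force: 30.0
```

Call:
steer_hand:
  rows: [0, 0, 0.002, 0, 0, 0, 0, 0.004, 0, 0, 0, 0, 0.004, 0, 0, 0, 0, 0.004, 0, 0]

```text
t: 8.17
eef_pos: [535.5, 99.3, 35.8]
tcp_rot: [-3.141, -0.001, 0.059]
ft_force: [-3.3, 3.2, 5.1]
opening: 0.115
grip_force: 30.0
```

Contact is felt and the weight has transferred to the cradle, so I release and retreat.

Call:
steer_hand:
  rows: [0, 0, 0, 0, 0.2, 0, 0, 0, 0, 0.3, 0, 0, 0, 0, 0.45, 0, 0, 0, 0, 0.5, 0, 0, 0, 0, 0.5]

```text
t: 8.58
eef_pos: [535.5, 99.0, 35.1]
tcp_rot: [3.141, -0.0, 0.059]
ft_force: [1.1, -0.4, 0.4]
opening: 0.418
grip_force: 0.0
```

Call:
steer_hand:
  rows: [0, 0, 0, 0, 0.5, 0, 0, 0, 0, 0.5, 0, 0, 0, 0, 0.5]

```text
t: 8.83
eef_pos: [535.4, 99.0, 35.1]
tcp_rot: [3.141, 0.0, 0.059]
ft_force: [-0.2, 0.4, 0.0]
opening: 0.496
grip_force: 0.0
```

Call:
steer_hand:
  rows: [0, 0, -0.032, 0, 0.5, 0, 0, -0.12, 0, 0.5, 0, 0, -0.24, 0, 0.5, 0, 0, -0.38, 0, 0.5, 0, 0, -0.52, 0, 0.5]

```text
t: 9.25
eef_pos: [534.9, 99.0, 166.9]
tcp_rot: [3.141, 0.001, 0.059]
ft_force: [0.0, 0.2, -1.0]
opening: 0.503
grip_force: 0.0
```

Call:
steer_hand:
  rows: [0, 0, -0.06, 0, 0.5, 0, 0, -0.08, 0, 0.5, 0, 0, -0.08, 0, 0.5]

```text
t: 9.5
eef_pos: [535.6, 99.1, 186.4]
tcp_rot: [3.142, -0.002, 0.059]
ft_force: [0.4, -0.3, 0.3]
opening: 0.499
grip_force: 0.0
```

```bash
python3 - <<'E'
from h import *
s=env.state();e=s['eef_pos'];print(e)
for n in('wrist','side','scene'):
  i,d,c=cam(n);p=cloud(c,d)
  if n=='side':a=i[120:230,250:370]
  if n=='scene':save('c6',np.hstack([a,i[215:325,370:490]]).repeat(3,0).repeat(3,1))
  w=i.astype(int).max(2)<110
  m=w&(p[:,:,2]>40)&(p[:,:,2]<75)&(abs(p[:,:,1]-100)<40)&(p[:,:,0]>540)&(p[:,:,0]<640)
  P=p[m];print(n,len(P),np.percentile(P,[2,50,98],axis=0).round(1))
E
```

```text
[535.59270504  99.11353805 186.40779108]
wrist 736 [[569.3  85.6  49.8]
 [587.3  93.   60.6]
 [602.7 120.4  64.7]]
side 168 [[569.2  83.3  42.1]
 [585.3  88.6  55.7]
 [602.3 109.5  64.7]]
scene 198 [[576.4  86.1  40.9]
 [600.9  94.1  55.8]
 [604.8 118.4  63.3]]
```

View pics/c6.png

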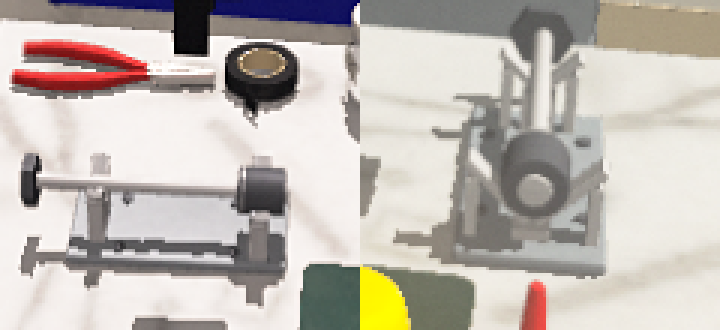

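The crops show the weight seated in the wide V at (537,180) and (265,190), and the rod level in the narrow saddle at (97,185). The weight's middle measures (586,103,47), within about 2 mm of its place.

```bash
python3 -c "
from cell import env
print(env.job_done())"
```

```text
the job is handed in; nothing more can be done
None
```

The slide hammer is seated level in both cradle saddles and released, its weight about 2 mm from its place by camera; the plain bar was not touched, and the job was handed in at about 9.7 s with no verdict returned.

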